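# Divert inspected joint balls into the yellow bin

## Task

The five steel joint balls in the tipping pan of the diverter chute have passed inspection and must all end up in the yellow bin. Slide the yellow bin along its lane fully home under its exit of the chute and set the flap with its red-knobbed lever all the way over so that balls go to that exit; then tip the pan with its black-knobbed lever so that all the balls run into the yellow bin, and put the pan back down to rest. Leave the red bin and the other things on the bench where they are.

Things in the scene. Friction and masses are not known exactly. Their poses are not given: they have to be found in the camera images.
- chute: fixed bench-top diverter chute with a clear yellow front, 330 mm wide, 275 mm tall; origin at bench level under its middle, x pointing away from its front (front face at x = -39 mm), y along its two legs, z up. Balls slide down the +y or the -y leg and drop 112 to 156 mm from the origin along y; the leg ends hang 66 mm above the bench and reach to y = +-160 mm
- mouth (a point): centre of the funnel mouth on top of the chute, 275 mm above the bench, inside 70 mm (x) by 116 mm (y)
- stop_plus (a point): bin stop of the +y lane: middle of a fixed pedestal face at y = +70 mm of the chute, 20 mm up. The lane runs outwards along +y between two guide rails 18 mm high and 110 mm apart, which end at y = 280 mm; it is open at the outer end
- stop_minus (a point): the same for the -y lane: face at y = -70 mm, lane running outwards along -y
- flap (a joint): orange diverter flap inside the chute, rad. 0 = upright (balls may go either way). +0.5 (end stop) = flap and lever lean to the chute's +y and shut the +y leg: all balls go to the -y exit. -0.5 (end stop) = they lean to -y: balls go to the +y exit. Stiff hinge, stays where left; about 1 N at the knob moves it. Hinge axis along the chute's x, 150 mm above the bench
- flap_knob (a point): centre of the red 24 mm ball on top of the flap's lever, 140 mm above the hinge axis and 65 mm in front (-x) of the chute's origin, 14 mm clear of its front face; the 10 mm lever rod goes down from it. Free space at its sides and above; push it sideways
- pan (a joint): tipping pan behind the mouth, rad: 0 = rest (floor slopes back 8 degrees, balls lie at its back), 0.75 (end stop) = tipped 35 degrees forward, pouring over its open front edge into the mouth. Stiff hinge, stays where left; about 7 N at its knob tips it. Hinge line along the chute's y at x = +30 mm, 245 mm up; pan 124 mm long (x), 98 mm wide, walls 32 mm
- pan_knob (a point): centre of the black 24 mm ball on the pan's upright lever, 85 mm from the hinge line, at y = +98 mm of the chute; a 10 mm rod goes down from it. At rest it leans back (knob at x = +60 mm of the chute, 325 mm up); pulled 62 mm to the chute's -x it tips the pan fully (knob at x = -2 mm, same height within 6 mm); pushed back to +x it sets the pan down
- yellow_bin: loose open yellow bin with black-and-yellow crash-test marks, 100 mm (x) by 150 mm (y) by 55 mm high, walls 4 mm, about 0.2 kg; origin at the centre of its underside, its y along the lane. Starts 60 to 95 mm out of its home in either lane; home is against the lane's stop, its centre 145 mm from the chute's origin along y
- red_bin: plain red bin of the same size in the other lane; origin at the centre of its underside; not to be used or moved
- neck: bystander: loose dummy neck segment, black and metal discs, 68 mm across, 100 mm tall, upright; origin at the centre of its underside
- driver: bystander: loose screwdriver lying on the bench; origin under its middle
- jar: bystander: small closed jar, 60 mm across, 70 mm tall; origin at the centre of its underside
- ball0_center (a point): centre of one of the five steel joint balls, 16 mm across, 17 g, that start in a row at the back of the pan
- ball1_center (a point): centre of one of the five steel joint balls, 16 mm across, 17 g, that start in a row at the back of the pan
- ball2_center (a point): centre of one of the five steel joint balls, 16 mm across, 17 g, that start in a row at the back of the pan
- ball3_center (a point): centre of one of the five steel joint balls, 16 mm across, 17 g, that start in a row at the back of the pan
- ball4_center (a point): centre of one of the five steel joint balls, 16 mm across, 17 g, that start in a row at the back of the pan
There are look-alikes about, which are no part of the job. What is shaped like the yellow_bin but blue or turquoise is not meant.

How it is judged:
By the outcome, as a careful person would: the job done as asked, in the order asked, and still so for the second after the job is handed in, with the robot touching nothing.
It also fails if it takes over 64 s, if anything falls off the work surface, if the arm or the gripper's body presses on something with over 40 N, if the wrist force passes 120 N, or if a joint passes its speed limit or range.

## Robot

A 6-joint arm with a two-finger parallel gripper is mounted at the origin on the work surface. World frame = base frame: x ahead of the robot, y to its left, z up, the work surface at z = 0. Lengths are in m, angles in rad, forces in N, time in s.
With the tool pointing down it reaches from about 0.3 to 0.75 m from the base axis. Payload 8.5 kg.
Tool frame: the origin (TCP) lies on the centre line of the jaws, within the pads' length; the fingertips stand 25 mm ahead of it and the grasp point (between the pads) lies 6 mm ahead of it; z points along the fingers, y is the line along which they close (so a half turn about z gives the same grasp; the last joint's range is limited). The gripper opens to 88 mm and grips with 3 to 60 N. Pads are 18 mm wide; open, the fingers measure 123 mm over their backs; the gripper's body (75 mm by 187 mm) begins 45 mm behind the grasp point.
Start: joints at [-1.33, 0.381, 1.297, -0, 1.464, -0.215], TCP at [0.242, -0.494, 0.264] pointing down, gripper open.
Joint ranges: [-3.11, 3.11], [-0.89, 2.33], [0.22, 2.48], [-1.42, 4.56], [0.17, 2.85], [-2.88, 2.88]. Speed limits (rad/s): [2.39, 2.39, 3.14, 3.14, 3.14, 3.14].

## Interface

Orientations are given as a unit quaternion [x, y, z, w].
In Python, from rig import status, vision, close_job gives the robot as it stands.
- The arm moves only by the tool jog_arm, never from a script. Its argument "targets" is a list that holds one entry, the list of rows, each a list of 7 numbers: the shift along the world's x, y, z in units of 3 cm (1.0 is 3 cm), then the turn, a rotation vector about the world's x, y, z in units of 90 degrees (1.0 is 90 degrees), then the closure, from 0 (fully open) to 1 (shut). A call has 1 to 12 rows; each row shifts and turns the commanded pose from where the row before left it; what a row does not reach is not made up. A row lasts 1/10 s, in which the tool goes at most 50 mm and 8.59 degrees, less where a joint would pass 70% of its speed; a pose out of reach is approached as far as the arm can. A call with a number of a shift or a turn outside -1 to 1 is refused whole. A call with a gripper value outside its range is refused whole. The fingers move at their own pace and stop on an object; "squeeze" is the grip in N (left out, the last holds). Time passes only in rows, so rows that do not move let the fingers close. It gives the time, the measured TCP pose, the force, the opening and the grip force at its end, in the units of the state.
- status.observe(): the state, without advancing time (a new reading comes with each control period).
- vision.capture(name): name is "scene" or "top"; returns the picture (480x640x3 uint8, blue, green, red); there is no depth.
- vision.camera_params(name): a dict with "fx", "fy", "cx", "cy" (pixels), "world_to_cam" (4x4, takes a point from world to camera coordinates). Camera axes: x right, y up, looking along -z (the intrinsics and any distortion apply to the point x, -y, -z); pixel columns grow to the right and rows downward; lengths in m; the calibration is good to about 2 mm. A picture is of the moment at which its call begins. camera_params takes no time and is no camera call.
- close_job(): hands the job in; it is judged then, once.
The state is a dict: "time_s": time; "joints": joint angles; "qvel": joint speeds; "joint_torque": joint torques, N m; "eef_pos": TCP position; "tool_rot": TCP orientation; "contact_force": force on the tool from outside, world axes, zero at the start; "torque": the same for the moment, N m; "width": finger opening in m; "grasp_force": force on a finger pad.
Only numpy, scipy, OpenCV 4.12 (cv2) and the standard library are available. Lean on these libraries where they do the work, as an engineer would, in place of code of your own. Each camera call takes 0.05 s, during which the arm holds its last target. There are 200 camera calls.

## Working session

There is one attempt and no reset: what is moved stays moved. The work goes in short steps, Python scripts to look and compute and a tool call to move; the robot and the scene stay as the last step left them, time stands still between calls to the robot, and variables do not carry over. Pictures are saved under pics/ and viewed, at most 10 in all, crops included, and the job is handed in when it is done.

Besides the shell and the picture viewer there is one more tool, called as name(argument=value, ...) on one line, values as JSON. jog_arm: Moves the arm, as the interface text tells. Its arguments: {"type":"object","properties":{"targets":{"type":"array"},"squeeze":{"type":"number"}},"required":["targets"]}

```bash
mkdir -p pics; ls
python3 - <<'E'
from rig import status, vision
import cv2,json
s=status.observe(); print(s['time_s'],s['eef_pos'],s['tool_rot'],s['width'])
for n in('scene','top'):
    cv2.imwrite(f'pics/{n}0.png',vision.capture(n)); p=vision.camera_params(n); print({k:(v.tolist() if hasattr(v,'tolist') else v) for k,v in p.items()})
E
```

```text
pics
0.0 [ 0.24205441 -0.49361055  0.26313256] [ 9.74146462e-01  2.25916231e-01  5.99584733e-06 -7.25936303e-04] 0.0881530028233549
{'fx': 465.3689770185573, 'fy': 465.3689770185573, 'cx': 316.7343568743686, 'cy': 238.739687977006, 'world_to_cam': [[-0.5859627157642798, 0.8103256086178675, -0.004483720802237164, 0.24682171723076138], [-0.6863231135688705, -0.4933370841546167, 0.5343960190523055, 0.3166183998006154], [0.43082279363478587, 0.31621342383887374, 0.845222332329675, -1.480045263912983], [0.0, 0.0, 0.0, 1.0]]}
{'fx': 449.8923432248324, 'fy': 449.8923432248324, 'cx': 317.6223658838639, 'cy': 242.8854689220176, 'world_to_cam': [[0.005683162203197691, -0.9996465366346207, -0.025971204473030206, 0.09784957261241711], [0.990102211292121, 0.0019829649672039977, 0.14033416919763628, -0.5605967328566109], [-0.14023306622128792, -0.02651168882486822, 0.989763515944, -1.0554084764012444], [0.0, 0.0, 0.0, 1.0]]}
```

View pics/scene0.png

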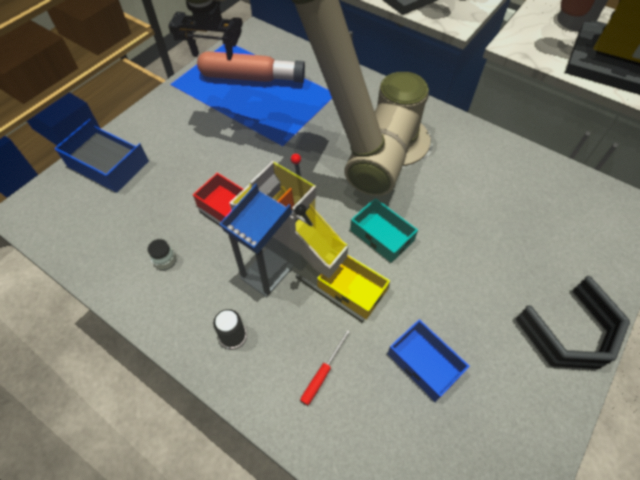

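View pics/top0.png

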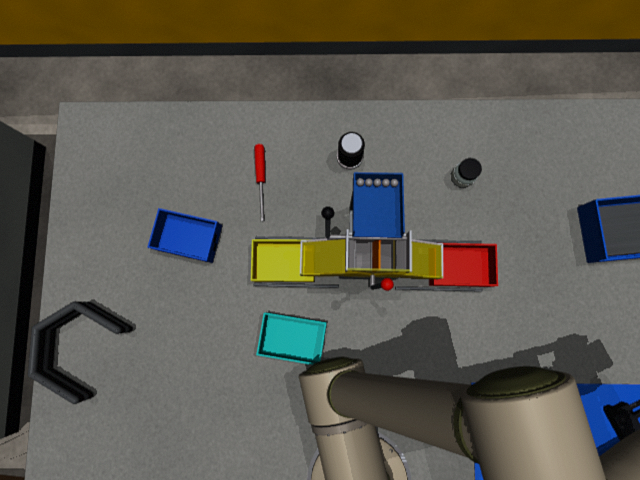

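Top view: yellow bin at (282,261) in the chute's left (+y) lane, next to the red bin at (470,264). Turquoise (292,337) and blue (185,236) are look-alikes and so excluded. Red flap knob is at (387,284), black pan knob at (328,213). I'll confirm in a crop.

Run:
```python
import cv2
a=cv2.imread('pics/top0.png')[165:300,240:510]; cv2.imwrite('pics/c1.png',cv2.resize(a,None,fx=2.96,fy=2.96,interpolation=cv2.INTER_CUBIC))
a=cv2.imread('pics/scene0.png')[140:330,180:410]; cv2.imwrite('pics/c2.png',cv2.resize(a,None,fx=3,fy=3,interpolation=cv2.INTER_CUBIC))
```

```text
(no output)
```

View pics/c1.png

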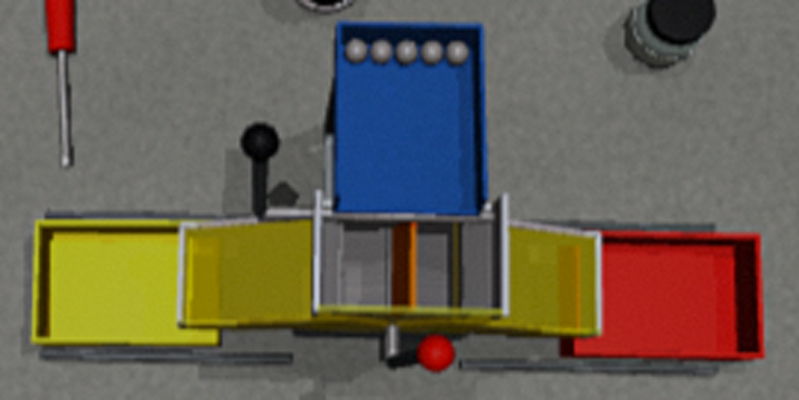

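View pics/c2.png

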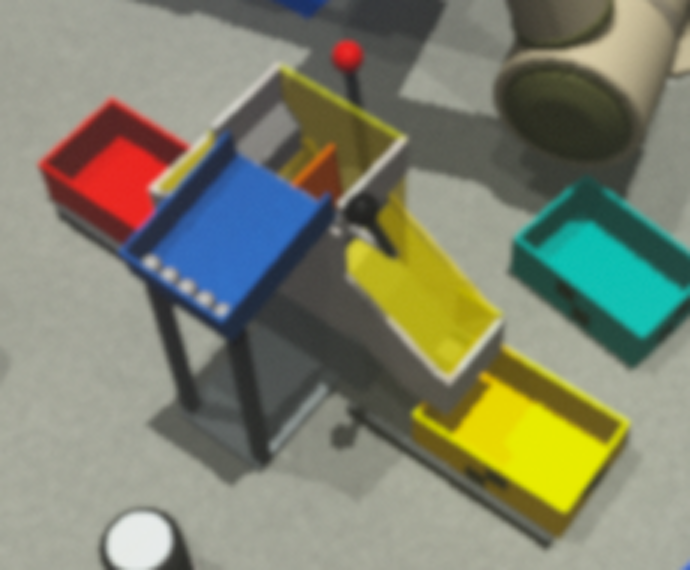

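```bash
cat > fit.py <<'E'
import numpy as np
from rig import vision
from scipy.optimize import least_squares
P={n:vision.camera_params(n) for n in('top','scene')}
def proj(n,p):
    c=P[n]; q=np.array(c['world_to_cam'])@np.append(p,1)
    return np.array([c['cx']+c['fx']*q[0]/-q[2],c['cy']-c['fy']*q[1]/-q[2]])
def T(u,p): # chute->world
    c,s=np.cos(u[2]),np.sin(u[2]); return np.array([u[0]+c*p[0]-s*p[1],u[1]+s*p[0]+c*p[1],p[2]])
def feats(u):
    k=[-.065,.14*np.sin(u[3]),.15+.14*np.cos(u[3])]; Y=u[4]; R=u[5]
    return [('t',k,436,352),('t',[.06,.098,.325],260,141),('s',k,347,55),('s',[.06,.098,.325],361,210),
    ('t',[-.039,.06,.275],316,314),('t',[-.039,-.06,.275],505,317),('s',[-.039,-.06,.275],282,66),('s',[-.039,.06,.275],406,138),
    ('t',[.05,Y+.075,.055],34,220),('t',[-.05,Y+.075,.055],34,344),('t',[-.05,Y-.075,.055],220,346),('s',[-.05,Y+.075,.055],627,424),
    ('t',[.05,R-.075,.055],761,235),('t',[-.05,R-.075,.055],763,358),('t',[-.05,R+.075,.055],562,356)]
def res(u):
    r=[]
    for c,p,x,y in feats(u):
        m=(240+x/2.96,165+y/2.96) if c=='t' else (180+x/3,140+y/3)
        r+=list(proj('top' if c=='t' else 'scene',T(u,p))-m)
    return np.array(r)
E
python3 - <<'E'
from fit import *
s=least_squares(res,[.55,-.04,0,0,.22,-.2],loss='soft_l1'); u=s.x
print(u.round(4)); print(res(u).reshape(-1,2).round(1).tolist())
k=[-.065,.14*np.sin(u[3]),.15+.14*np.cos(u[3])]
for n,p in dict(flapk=k,pank=[.06,.098,.325],ybin=[0,u[4],0],yout=[0,u[4]+.075,.055]).items(): print(n,T(u,p).round(4))
E
```

```text
[ 0.513  -0.0226 -0.0213 -0.1094  0.2043 -0.2269]
[[0.4, 0.6], [0.0, 0.2], [0.6, 0.1], [0.7, -0.7], [0.1, -1.0], [0.0, -0.5], [0.3, -1.3], [0.5, -0.8], [1.7, -0.9], [-0.3, -1.4], [-0.3, -0.5], [0.8, -0.9], [-0.8, -0.5], [-0.3, 0.2], [3.3, -0.8]]
flapk [ 0.4476 -0.0365  0.2892]
pank [0.575  0.0741 0.325 ]
ybin [0.5173 0.1817 0.    ]
yout [0.5189 0.2567 0.055 ]
```

The fit is good. The yellow bin is 59 mm out of home in the +y lane, so the flap needs −0.5, with the knob pushed to −y. I'll move over the bin's outer end with the fingers closed and the closing axis along x.

jog_arm(targets=[[[0.3,0.9,1,0,0,0.06,1],[0.3,0.9,1,0,0,0.06,1],[0.3,0.9,1,0,0,0.06,1],[0.3,0.9,1,0,0,0.06,1],[0.3,1,1,0,0,0.06,1],[0.3,1,1,0,0,0.06,1],[0.3,1,0.2,0,0,0.06,1],[0.3,1,0,0,0,0.06,1],[0.4,1,0,0,0,0.06,1],[0.4,1,0,0,0,0.06,1],[0.4,1,0,0,0,0.06,1],[0.4,1,0,0,0,0.037,1]]])

```text
time_s: 1.3
eef_pos: [0.3622, -0.1445, 0.4496]
tool_rot: [0.713, 0.701, 0.0, -0.0]
contact_force: [0.7, -0.4, -0.4]
width: 0.0002
grasp_force: 0.0
```

jog_arm(targets=[[[0.4,1,0,0,0,0,1],[0.4,1,0,0,0,0,1],[0.4,1,0,0,0,0,1],[0.4,1,0,0,0,0,1],[0.4,1,0,0,0,0,1],[0.4,1,0,0,0,0,1],[0.4,1,0,0,0,0,1],[0.4,1,0,0,0,0,1],[0.4,1,0,0,0,0,1],[0.4,1,0,0,0,0,1],[0.4,1,0,0,0,0,1],[0.4,1,0,0,0,0,1]]])

```text
time_s: 2.5
eef_pos: [0.5064, 0.2156, 0.4494]
tool_rot: [0.714, 0.7, -0.0, -0.0]
contact_force: [-1.2, -0.8, 0.1]
width: 0.0009
grasp_force: 0.0
```

Run:
```python
from rig import status
from scipy.spatial.transform import Rotation as R
s=status.observe(); print(s['time_s'],s['eef_pos'],s['width'],s['joints']); print(R.from_quat(s['tool_rot']).as_matrix().round(3))
```

```text
2.5 [0.50635667 0.21555963 0.44937783] 0.0008691508952154 [ 1.87308282e-01  3.29920756e-01  8.56060489e-01 -9.07562283e-06
  1.95638007e+00  2.07333231e-01]
[[ 0.02   1.    -0.001]
 [ 1.    -0.02  -0.   ]
 [-0.    -0.001 -1.   ]]
```

jog_arm(targets=[[[0.2,1,0,0,0,0,1],[0.2,1,0,0,0,0,1],[0.05,0.75,-0.4,0,0,0,1],[0,0,-1,0,0,0,1],[0,0,-1,0,0,0,1],[0,0,-1,0,0,0,1],[0,0,-1,0,0,0,1],[0,0,-1,0,0,0,1],[0,0,-1,0,0,0,1],[0,0,-1,0,0,0,1],[0,0,-1,0,0,0,1],[0,0,-1,0,0,0,1]]])

```text
time_s: 3.7
eef_pos: [0.5193, 0.2966, 0.1663]
tool_rot: [0.714, 0.7, -0.0, -0.0]
contact_force: [0.3, -0.3, -0.2]
width: 0.0004
grasp_force: 0.0
```

jog_arm(targets=[[[0,0,-1,0,0,0,1],[0,0,-1,0,0,0,1],[0,0,-0.6,0,0,0,1],[0,0,-0.4,0,0,0,1],[0,0,0,0,0,0,1]]])

```text
time_s: 4.2
eef_pos: [0.519, 0.2964, 0.0763]
tool_rot: [0.714, 0.7, -0.001, -0.001]
contact_force: [-0.4, 1.1, -0.2]
width: 0.0003
grasp_force: 0.0
```

jog_arm(targets=[[[0,0,-0.5,0,0,0,1],[0,0,-0.4,0,0,0,1],[0,0,0,0,0,0,1],[0,-0.4,0,0,0,0,1],[0,-0.3,0,0,0,0,1],[0,-0.3,0,0,0,0,1],[0,-0.3,0,0,0,0,1],[0,-0.3,0,0,0,0,1],[0,-0.3,0,0,0,0,1],[0,-0.3,0,0,0,0,1]]])

```text
time_s: 5.2
eef_pos: [0.5196, 0.2299, 0.0509]
tool_rot: [0.714, 0.7, 0.0, 0.0]
contact_force: [0.9, 1.3, 0.5]
width: 0.0005
grasp_force: 0.8
```

jog_arm(targets=[[[0,-0.2,0,0,0,0,1],[0,-0.2,0,0,0,0,1],[0,-0.1,0,0,0,0,1],[0,-0.1,0,0,0,0,1],[0,0,0,0,0,0,1]]])

```text
time_s: 5.7
eef_pos: [0.5195, 0.2123, 0.0507]
tool_rot: [0.714, 0.7, -0.0, 0.0]
contact_force: [0.4, -0.9, -0.0]
width: 0.0005
grasp_force: 0.0
```

jog_arm(targets=[[[0,-0.1,0,0,0,0,1],[0,-0.1,0,0,0,0,1],[0,0,0,0,0,0,1],[0,0,0,0,0,0,1]]])

```text
time_s: 6.1
eef_pos: [0.5193, 0.2074, 0.0507]
tool_rot: [0.714, 0.7, 0.0, -0.001]
contact_force: [-0.8, 6.2, 0.2]
width: 0.0003
grasp_force: 3.1
```

Run:
```python
from rig import vision
import cv2
a=vision.capture('top')[165:300,240:510]; b=vision.capture('scene')[140:330,200:420]
cv2.imwrite('pics/c3.png',cv2.vconcat([cv2.resize(a,(600,300),interpolation=cv2.INTER_CUBIC),cv2.resize(b[60:],(600,300),interpolation=cv2.INTER_CUBIC)]))
```

```text
(no output)
```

View pics/c3.png

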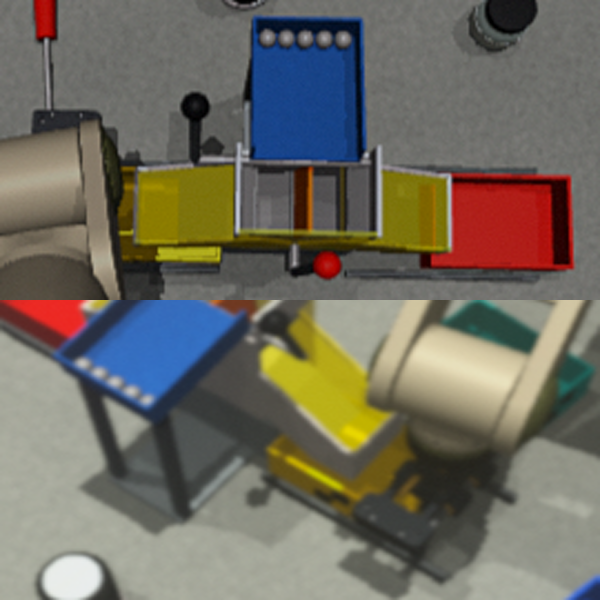

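The pictures show the bin under its leg (yellow edge at (190,255)), and the force rises at the predicted home position. I'll push a little further, then retreat.

jog_arm(targets=[[[0,-0.1,0,0,0,0,1],[0,0,0,0,0,0,1]]])

```text
time_s: 6.4
eef_pos: [0.5193, 0.2071, 0.0509]
tool_rot: [0.714, 0.7, 0.003, -0.002]
contact_force: [-1.0, 25.7, -0.7]
width: 0.0008
grasp_force: 12.7
```

jog_arm(targets=[[[0,0.3,0,0,0,0,1],[0,0.7,0,0,0,0,1],[0,0,1,0,0,0,1],[0,0,1,0,0,0,1],[0,0,1,0,0,0,1],[0,0,1,0,0,0,1],[0,0,1,0,0,0,1],[0,0,1,0,0,0,1],[0,0,1,0,0,0,1],[0,0,1,0,0,0,1],[0,0,1,0,0,0,1],[0,0,1,0,0,0,1]]])

```text
time_s: 7.6
eef_pos: [0.5193, 0.2334, 0.3519]
tool_rot: [0.714, 0.7, -0.0, 0.0]
contact_force: [-0.4, -0.4, -0.8]
width: 0.0004
grasp_force: 0.0
```

jog_arm(targets=[[[0,0,1,0,0,0,1],[0,0,1,0,0,0,1],[-0.3,-1,1,0,0,0,1],[-0.3,-1,0,0,0,0,1],[-0.3,-1,0,0,0,0,1],[-0.3,-1,0,0,0,0,1],[-0.3,-1,0,0,0,0,1],[-0.3,-1,0,0,0,0,1],[-0.3,-1,0,0,0,0,1],[-0.4,-0.8,0,0,0,0,1],[0,0,0,0,0,0,1]]])

```text
time_s: 8.7
eef_pos: [0.4436, -0.0023, 0.4409]
tool_rot: [0.715, 0.699, -0.0, 0.0]
contact_force: [0.5, -0.1, 0.2]
width: 0.0007
grasp_force: 0.0
```

jog_arm(targets=[[[0,0.1,-1,0,0,0,1],[0,0,-1,0,0,0,1],[0,0,-1,0,0,0,1],[0,0,-1,0,0,0,1],[0,0,-0.4,0,0,0,1],[0,0,-0.3,0,0,0,1],[0,0,0,0,0,0,1]]])

```text
time_s: 9.4
eef_pos: [0.4445, 0.0031, 0.2991]
tool_rot: [0.714, 0.7, -0.0, -0.001]
contact_force: [-0.6, 0.4, 1.2]
width: 0.0005
grasp_force: 0.0
```

jog_arm(targets=[[[0,-0.3,0,0,0,0,1],[0,-0.3,0,0,0,0,1],[0,-0.3,0,0,0,0,1],[0,-0.3,0,0,0,0,1],[0,-0.3,0,0,0,0,1],[0,-0.3,0,0,0,0,1],[0,-0.2,0,0,0,0,1],[0,-0.1,0,0,0,0,1],[0,-0.1,0,0,0,0,1],[0,-0.1,0,0,0,0,1],[0,0,0,0,0,0,1]]])

```text
time_s: 10.5
eef_pos: [0.4446, -0.0665, 0.2998]
tool_rot: [0.714, 0.7, -0.0, 0.0]
contact_force: [0.3, 0.1, 0.2]
width: 0.0006
grasp_force: 0.2
```

jog_arm(targets=[[[0,-0.1,0,0,0,0,1],[0,-0.1,0,0,0,0,1],[0,0,0,0,0,0,1]]])

```text
time_s: 10.8
eef_pos: [0.4445, -0.0696, 0.2997]
tool_rot: [0.714, 0.701, 0.003, -0.003]
contact_force: [1.0, 18.0, 2.8]
width: 0.0004
grasp_force: 8.8
```

Flap is at its end stop (18 N at the predicted position). Next I'll straddle the pan knob.

jog_arm(targets=[[[0,0.4,0,0,0,0,1],[0,0,1,0,0,0,0.5],[0,0,1,0,0,0,0.5],[0,0,1,0,0,0,0.5],[0,0,1,0,0,0,0.5],[0,0,0.7,0,0,0,0.5],[0.9,0.9,0,0,0,0,0.5],[0.9,0.9,0,0,0,0,0.5],[0.9,0.9,0,0,0,0,0.5],[0.9,0.9,0,0,0,0,0.5],[0.7,0.8,0,0,0,0,0.5],[0,0,0,0,0,0,0.5]]])

```text
time_s: 12.0
eef_pos: [0.5753, 0.074, 0.4392]
tool_rot: [0.713, 0.701, -0.001, -0.001]
contact_force: [-0.0, -0.5, 0.8]
width: 0.0439
grasp_force: 0.0
```

Run:
```python
from rig import vision
import cv2
a=vision.capture('top')[165:300,240:510]; b=vision.capture('scene')[140:330,180:410]
cv2.imwrite('pics/c4.png',cv2.vconcat([cv2.resize(a,(600,300),interpolation=cv2.INTER_CUBIC),cv2.resize(b[:115],(600,300),interpolation=cv2.INTER_CUBIC)]))
```

```text
(no output)
```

View pics/c4.png

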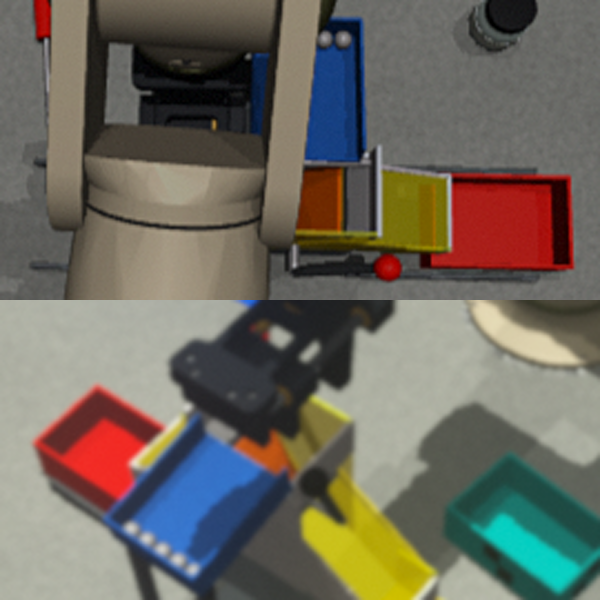

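The flap and red knob (388,267) lean fully to −y and all the balls are still in the pan. Next: lower and pull.

jog_arm(targets=[[[0,0,-1,0,0,0,0.5],[0,0,-1,0,0,0,0.5],[0,0,-0.8,0,0,0,0.5],[0,0,-0.4,0,0,0,0.5],[0,0,-0.4,0,0,0,0.5],[0,0,0,0,0,0,0.5]]])

```text
time_s: 12.7
eef_pos: [0.5727, 0.0707, 0.332]
tool_rot: [0.715, 0.699, -0.001, -0.001]
contact_force: [0.3, -0.1, -0.0]
width: 0.0441
grasp_force: 0.0
```

jog_arm(targets=[[[-0.2,0,0,0,0,0,0.5],[-0.2,0,0,0,0,0,0.5],[-0.2,0,0,0,0,0,0.5],[-0.2,0,0,0,0,0,0.5],[-0.2,0,0,0,0,0,0.5],[-0.2,0,0,0,0,0,0.5],[-0.2,0,0,0,0,0,0.5],[-0.2,0,0,0,0,0,0.5],[-0.2,0,0,0,0,0,0.5],[-0.2,0,0,0,0,0,0.5],[-0.2,0,0,0,0,0,0.5],[-0.1,0,0,0,0,0,0.5]]])

```text
time_s: 13.9
eef_pos: [0.5045, 0.0716, 0.3336]
tool_rot: [0.714, 0.7, 0.001, 0.001]
contact_force: [5.7, 1.5, -5.0]
width: 0.0439
grasp_force: 3.1
```

jog_arm(targets=[[[-0.1,0,0,0,0,0,0.5],[-0.1,0,0,0,0,0,0.5],[0,0,0,0,0,0,0.5],[0,0,0,0,0,0,0.5],[0,0,0,0,0,0,0.5],[0,0,0,0,0,0,0.5],[0,0,0,0,0,0,0.5]]])

```text
time_s: 14.6
eef_pos: [0.5023, 0.0715, 0.3334]
tool_rot: [0.714, 0.7, 0.004, 0.004]
contact_force: [26.8, 2.5, -10.4]
width: 0.0441
grasp_force: 13.2
```

jog_arm(targets=[[[-0.1,0,0,0,0,0,0.5],[0,0,0,0,0,0,0.5],[0,0,0,0,0,0,0.5],[0,0,0,0,0,0,0.5],[0,0,0,0,0,0,0.5],[0,0,0,0,0,0,0.5],[0,0,0,0,0,0,0.5],[0,0,0,0,0,0,0.5],[0,0,0,0,0,0,0.5],[0,0,0,0,0,0,0.5]]])

```text
time_s: 15.6
eef_pos: [0.5017, 0.0714, 0.3334]
tool_rot: [0.714, 0.7, 0.007, 0.006]
contact_force: [43.2, 3.7, -17.1]
width: 0.044
grasp_force: 20.9
```

Run:
```python
from rig import vision
import cv2
a=vision.capture('top')[165:300,240:510]; b=vision.capture('scene')[170:330,180:410]
cv2.imwrite('pics/c5.png',cv2.vconcat([cv2.resize(a,(600,250),interpolation=cv2.INTER_CUBIC),cv2.resize(b,(500,348),interpolation=cv2.INTER_CUBIC).repeat(1,1) if 0 else cv2.copyMakeBorder(cv2.resize(b,(500,348),interpolation=cv2.INTER_CUBIC),0,0,0,100,0)]))
```

```text
(no output)
```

View pics/c5.png

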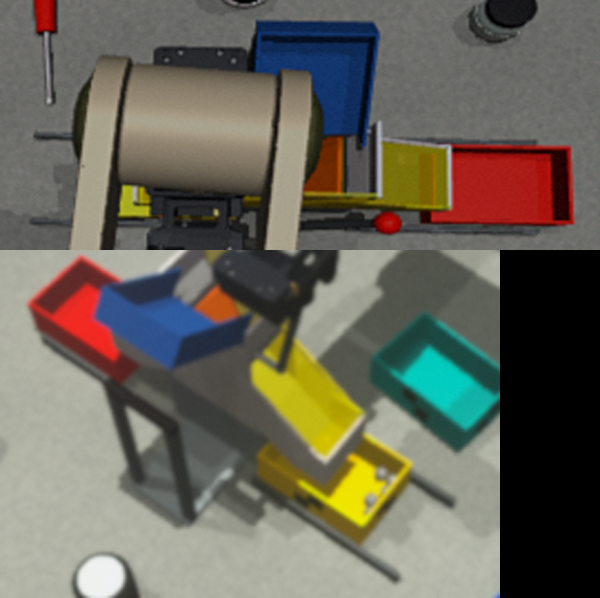

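The pan is fully tipped and empty (blue, top view (315,80)). Balls show in the yellow bin at about (375,490) in the scene view. Next I'll set the pan back.

jog_arm(targets=[[[0.2,0,0,0,0,0,0.5],[0.3,0,0,0,0,0,0.5],[0.25,0,0,0,0,0,0.5],[0.25,0,0,0,0,0,0.5],[0.25,0,0,0,0,0,0.5],[0.25,0,0,0,0,0,0.5],[0.25,0,0,0,0,0,0.5],[0.25,0,0,0,0,0,0.5],[0.25,0,0,0,0,0,0.5],[0.25,0,0,0,0,0,0.5],[0.2,0,0,0,0,0,0.5],[0,0,0,0,0,0,0.5]]])

```text
time_s: 16.9
eef_pos: [0.5775, 0.0715, 0.3322]
tool_rot: [0.714, 0.7, 0.0, 0.0]
contact_force: [0.6, -0.0, -0.1]
width: 0.0442
grasp_force: 0.0
```

jog_arm(targets=[[[0.1,0,0,0,0,0,0.5],[0.1,0,0,0,0,0,0.5],[0,0,0,0,0,0,0.5]]])

```text
time_s: 17.2
eef_pos: [0.5828, 0.0717, 0.3324]
tool_rot: [0.714, 0.7, -0.0, -0.0]
contact_force: [-2.3, -0.1, -1.5]
width: 0.0438
grasp_force: 0.9
```

jog_arm(targets=[[[0.1,0,0,0,0,0,0.5],[0,0,0,0,0,0,0.5],[0,0,0,0,0,0,0.5]]])

```text
time_s: 17.5
eef_pos: [0.5857, 0.0717, 0.3329]
tool_rot: [0.714, 0.7, 0.0, 0.0]
contact_force: [-2.0, -0.6, -0.9]
width: 0.0439
grasp_force: 0.9
```

jog_arm(targets=[[[0.1,0,0,0,0,0,0.5],[0,0,0,0,0,0,0.5]]])

```text
time_s: 17.7
eef_pos: [0.5869, 0.0718, 0.3326]
tool_rot: [0.714, 0.7, -0.002, -0.002]
contact_force: [-14.4, -2.2, 0.2]
width: 0.0446
grasp_force: 6.8
```

jog_arm(targets=[[[0.05,0,0,0,0,0,0.5],[0,0,0,0,0,0,0.5]]])

```text
time_s: 17.9
eef_pos: [0.5872, 0.0718, 0.3325]
tool_rot: [0.714, 0.7, -0.003, -0.003]
contact_force: [-21.5, -0.9, 1.3]
width: 0.0443
grasp_force: 10.3
```

At the stop. Next I'll centre, lift and move clear towards +y and −x.

jog_arm(targets=[[[-0.35,0,0,0,0,0,0.5],[0,0,0,0,0,0,0.5],[0,0,0.5,0,0,0,0.5],[0,0,1,0,0,0,0.5],[0,0,1,0,0,0,0.5],[0,0,1,0,0,0,0.5],[0,0,0.5,0,0,0,0.5],[-0.6,-1,0,0,0,0,0.5],[-0.6,-1,0,0,0,0,0.5],[-0.6,-1,0,0,0,0,0.5],[-0.6,-1,0,0,0,0,0.5],[-0.6,-1,0,0,0,0,0.5]]])

```text
time_s: 19.1
eef_pos: [0.4893, -0.0796, 0.4533]
tool_rot: [0.714, 0.7, 0.0, 0.001]
contact_force: [0.1, -0.2, 0.6]
width: 0.0442
grasp_force: 0.0
```

jog_arm(targets=[[[-0.6,-1,0,0,0,0,0.5],[-0.6,-1,0,0,0,0,0.5],[-0.6,-1,0,0,0,0,0.5],[0,-1,0,0,0,0,0.5],[0,-1,0,0,0,0,0.5],[0,-1,0,0,0,0,0.5],[0,-1,0,0,0,0,0.5],[0,-1,0,0,0,0,0.5],[0,0,0,0,0,0,0.5]]])

```text
time_s: 20.0
eef_pos: [0.4357, -0.3217, 0.4517]
tool_rot: [0.715, 0.699, -0.0, -0.0]
contact_force: [0.7, 0.1, 0.1]
width: 0.0445
grasp_force: 0.0
```

Run:
```python
from rig import vision
import cv2
a=vision.capture('top')[125:300,240:510]; b=vision.capture('scene')[150:330,180:410]
cv2.imwrite('pics/c6.png',cv2.hconcat([cv2.resize(x,(400,int(400*x.shape[0]/x.shape[1])),interpolation=cv2.INTER_CUBIC)[:255] for x in(a,b)]))
cv2.imwrite('pics/c7.png',cv2.resize(b[85:,90:],None,fx=5,fy=5,interpolation=cv2.INTER_CUBIC))
```

```text
(no output)
```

View pics/c6.png

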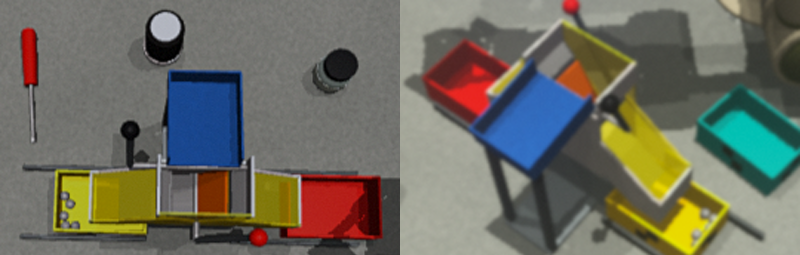

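View pics/c7.png

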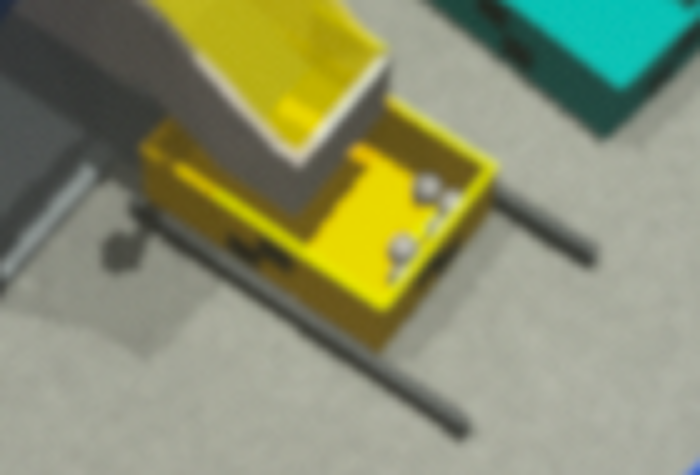

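Pan is down and empty, the flap is over, and balls lie in the yellow bin's outer end. I'll use the last picture to count them and check the bin is home.

Run:
```python
from rig import vision
import cv2
from fit import *
u=[.513,-.0226,-.0213,-.5,.145,-.227]
for y in (.07,.22): print([proj('top',T(u,[x,y,.055])).round(1).tolist() for x in(.05,-.05)])
a=vision.capture('top')[230:295,265:345]
cv2.imwrite('pics/c8.png',cv2.resize(a,None,fx=9,fy=9,interpolation=cv2.INTER_CUBIC))
```

```text
[[339.8, 240.3], [339.0, 282.0]]
[[277.6, 238.9], [276.0, 280.4]]
```

View pics/c8.png

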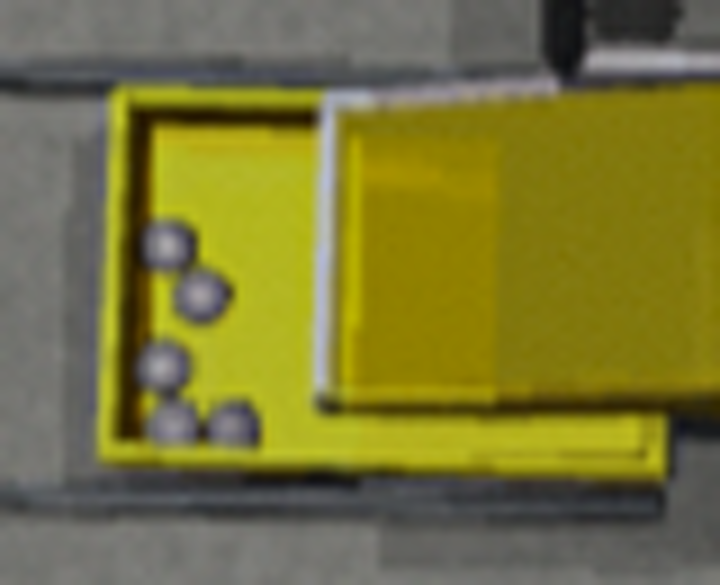

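Five balls are in the bin: (167,245), (202,295), (162,367), (173,424) and (233,424). The bin's outer edge is at column 277, as predicted for home.

```bash
python3 -c "
from rig import close_job
print(close_job())"
```

```text
the job is handed in; nothing more can be done
None
```

I handed the job in at about 20 s of the 64 s: all five balls are in the yellow bin, which is fully home in its lane; the flap is hard over to that exit, the pan is back down at rest, and the red bin and the other things on the bench were not touched.

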